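# Clamp the die block and hold the sprung guard at its mark

### The job

Get the stone die block ready for pin drilling: turn the crank of the small vise clockwise until its jaw has the block clamped firmly between both jaws. Then lift the sprung clear guard over the vise by its front bar until the guard's pointer stands level with the marker set on the arc, and finish still holding it there, because it snaps shut when let go. Leave the marker, the study model and the tin case beside the vise where they are.

Things in the scene. Friction and masses are not known exactly. Their poses are not given: they have to be found in the camera images.
- vise: Small grey bench vise, fixed to the bench, base plate 165 x 225 x 14 mm. Origin on the bench under the middle of the vise; its z is up, its x points from the guard's front bar (robot side) to the guard's hinge, its y from the crank (-y end, the robot's right) to the fixed jaw and the graduated arc (+y end). It may be turned a little about z.
- fixed_jaw: Steel jaw 62 x 20 x 42 mm that does not move. Origin in the vise's middle axis at bed height (50 mm above the bench); its clamping face is the vertical plane y = +34 mm in the vise's frame.
- die_block: Stone-coloured die block, 51 (x) x 56 (y) x 27 mm high, 160 g, loose on the vise bed (50 mm above the bench) under the closed guard, standing with a few mm of play between the jaws. Origin at the centre of its underside. It need not be touched by the robot.
- vise_jaw (a joint): Position (m) of the sliding jaw along the vise's +y. Its clamping face is at y = -32 mm + this value in the vise's frame, so the 56 mm block is pinched between both jaws at about +0.010. Driven only by the crank, 2 mm per radian (12.6 mm a turn).
- vise_crank (a joint): Angle (rad) of the crank about the vise's +y axis. 0: knob straight above the axis; it grows clockwise as seen from the crank's end (top goes away from the robot), which closes the jaw; starts between -1.5 and +2, the block is pinched at about 5.0. Friction: about 3 N at the knob turns it; once the block is pinched the resistance rises steeply, and 6 to 12 N at the knob clamps it firmly. It stays where it is left.
- crank_axis (a point): Point on the crank's horizontal axis (the vise's y), 72 mm above the bench, in the plane of the middle of the knob.
- crank_knob (a point): Middle of the crank's black knob, 30 mm from the axis: a horizontal sleeve 15 mm in diameter and 46 mm long, parallel to the vise's y, that spins freely on its pin; it can be pinched from above across the vise's x and led round the circle without turning the gripper. The crank arm is 27 mm from this point toward the vise (hub 18 mm in diameter), the vise's end 58 mm.
- guard (a joint): Opening angle (rad) of the clear guard plate about its rear hinge: 0 shut and level, grows as the front rises, stop at 1.4. A spring shuts it: about 3 N up at the bar starts to lift it, about 5 N at 0.8 rad.
- guard_hinge (a point): Middle of the guard's hinge axis (parallel to the vise's y), 115 mm above the bench.
- guard_bar (a point): Middle of the guard's black front bar: a round bar 12 mm in diameter parallel to the vise's y, 165 mm from the hinge, on two arms at 45 mm either side of this point, free between them; 50 mm in front of the plate's edge and at the plate's height (115 mm above the bench when shut). When the guard stands at angle a it lies 165 mm x cos(a) in front of the hinge (vise -x) and 165 mm x sin(a) above it.
- guard_pointer (a point): Tip of the thin steel pointer on the guard's left (+y) edge, 130 mm from the hinge axis.
- marker_pin (a point): Pointing end of the marker, a small dark clip with a pin and round head set on the graduated arc left of the guard, also 130 mm from the hinge axis; the guard is right when its pointer meets this point.
- marker (a joint): Angle (rad) at which the marker is set, measured like guard: the guard is at the mark when guard equals this value. Between 0.45 and 0.80. To be left as it is.
- study_model_mid (a point): Bystander: middle of a blue plaster study model, 84 x 75 x 39 mm, on the bench left of the vise.
- burs_case_mid (a point): Bystander: middle of a flat tin case, 70 x 111 x 25 mm, on the bench right of the crank.
There are look-alikes about, which are no part of the job. What is shaped like the die_block but green is not meant.

How it is judged:
On the way, in this order (a step that is already met when the one before it is completed fails the run):
1. the die block is clamped between both jaws, the guard still shut (contact force between each of vise_jaw, fixed_jaw and die_block above 10 N and value of joint guard below 0.1 rad), for 0.3 s.
2. the guard is lifted by the robot to the marker (distance between guard_pointer and marker_pin below 0.009 m and contact force between any of the fingers, the arm and guard above 1 N), for 0.5 s.
At the end, for the whole second after the job is handed in: the block is clamped (more than 10 N from each jaw), the guard's pointer is within 9 mm (4 degrees) of the marker's point, the guard is still and the robot is holding it (contact force over 1 N) (all of step 2 and velocity of joint guard between -0.1 and 0.1 rad/s and contact force between each of vise_jaw, fixed_jaw and die_block above 10 N); the arm keeps its last pose, push and grip.
It fails at once if the marker is moved (over 5 mm) (distance of marker_pin from where it was at the start of the episode above 0.005 m).
It fails at once if the study model is disturbed (moved over 30 mm) (distance of study_model_mid from where it was at the start of the episode above 0.03 m).
It fails at once if the tin case is disturbed (moved over 30 mm) (distance of burs_case_mid from where it was at the start of the episode above 0.03 m).
It also fails if it takes over 59 s, if anything falls off the work surface, if the arm or the gripper's body presses on something with over 40 N, if the wrist force passes 120 N, or if a joint passes its speed limit or range.

### The arm

A 6-joint arm with a two-finger parallel gripper is mounted at the origin on a cart in front of the work surface, level with it; the furniture and walls round the work are solid. World frame = base frame: x ahead of the robot, y to its left, z up, the work surface at z = 0. Lengths are in m, angles in rad, forces in N, time in s.
With the tool pointing down it reaches from about 0.225 to 0.875 m from the base axis. Payload 3.4 kg.
Tool frame: the origin (TCP) lies on the centre line of the jaws, within the pads' length; the fingertips stand 17 mm ahead of it and the grasp point (between the pads) lies 2 mm behind it; z points along the fingers, y is the line along which they close (so a half turn about z gives the same grasp; the last joint's range is limited). The gripper opens to 85 mm and grips with 20 to 120 N. Pads are 22 mm wide; open, the fingers measure 114 mm over their backs; the gripper's body (76 mm by 85 mm) begins 54 mm behind the grasp point. The pads swing forward as they close: fully open they stand 13 mm farther back than shut.
Start: joints at [1.156, 0.276, 1.505, -0, 1.361, -0.121], TCP at [0.167, 0.55, 0.248] pointing down, gripper open.
Joint ranges: [-2.89, 2.89], [-0.75, 2.08], [0.22, 2.7], [-1.18, 4.32], [0.11, 2.71], [-2.7, 2.7]. Speed limits (rad/s): [2.57, 2.57, 3.14, 3.14, 3.14, 3.14].

### API

Orientations are given as a unit quaternion [w, x, y, z].
In Python, from rig import manip gives the robot as it stands.
- The arm moves only by the tool move_arm, never from a script. Its argument "steps" is one flat list of numbers, 7 for each row, row after row: the turn, a rotation vector about the world's x, y, z normalised to -1 to 1, where 1 is 360 degrees, then the shift along the world's x, y, z normalised to -1 to 1, where 1 is 1 m, then the opening, from -1 (shut) to 1 (fully open). A call has exactly 10 rows; each row is the pose to reach, as a shift and turn from the pose commanded when the call began, turning the shorter way round; what a row does not reach only later rows make up. A row lasts 1/10 s, in which the tool goes at most 50 mm and 8.59 degrees, less where a joint would pass 70% of its speed; a pose out of reach is approached as far as the arm can. A call with a number of a shift or a turn outside -1 to 1 is refused whole. A call with a gripper value outside its range is refused whole. The fingers move at their own pace and stop on an object; "squeeze" is the grip in N (left out, the last holds). Time passes only in rows, so rows that repeat a pose let the fingers close, or fill a call up. It gives the time, the measured TCP pose, the force, the opening and the grip force at its end, in the units of the state.
- manip.get_state(): the state, without advancing time (a new reading comes with each control period).
- manip.get_image(name): name is "scene" or "top"; returns a dict with "pixels" (400x640x3 uint8, blue, green, red), "fx", "fy", "cx", "cy" (pixels), "R" (3x3) and "t" (3): a world point X has camera coordinates R X + t. Camera axes: x right, y down, z forward; pixel columns grow to the right and rows downward; lengths in m; the calibration is good to about 2 mm. A picture is of the moment at which its call begins. There is no depth.
- manip.sign_off(): hands the job in; it is judged then, once.
The state is a dict: "clock": time; "qpos": joint angles; "qd": joint speeds; "effort": joint torques, N m; "position": TCP position; "ee_rot": TCP orientation; "contact_force": force on the tool from outside, world axes, zero at the start; "moment": the same for the moment, N m; "width": finger opening in m; "gripper_force": force on a finger pad.
Only numpy, scipy, OpenCV 4.12 (cv2) and the standard library are available. Lean on these libraries where they do the work, as an engineer would, in place of code of your own. Each camera call takes 0.05 s, during which the arm holds its last target. There are 200 camera calls.

## Working session

There is one attempt and no reset: what is moved stays moved. The work goes in short steps, Python scripts to look and compute and a tool call to move; the robot and the scene stay as the last step left them, time stands still between calls to the robot, and variables do not carry over. Pictures are saved under pics/ and viewed, at most 10 in all, crops included, and the job is handed in when it is done.

Besides the shell and the picture viewer there is one more tool, called as name(argument=value, ...), one argument or row to a line, values as JSON. move_arm: Moves the arm, as the interface text tells. Scaled input: -1 to 1 covers 1 m each way for a shift and 360 degrees each way for a turn. Its arguments: {"type":"object","properties":{"steps":{"type":"array"},"squeeze":{"type":"number"}},"required":["steps"]}

```bash
mkdir -p pics
python3 - <<'E'
from rig import manip
import cv2,json,numpy as np
for n in("scene","top"):
    d=manip.get_image(n);cv2.imwrite(f"pics/{n}0.png",d["pixels"])
    print(n,d["fx"],d["fy"],d["cx"],d["cy"],np.round(d["R"],4).tolist(),np.round(d["t"],4).tolist())
s=manip.get_state();print(s)
E
```

```text
scene 406.78650129004023 406.78650129004023 312.072774700345 197.99804884092282 [[0.4707, -0.8821, 0.0199], [-0.4968, -0.2836, -0.8202], [0.7291, 0.3762, -0.5717]] [-0.2672, 0.3609, 0.5529]
top 398.00391455794073 398.00391455794073 321.5677699986723 200.804166791341 [[-0.0146, -0.9996, -0.0248], [-0.9984, 0.0159, -0.0541], [0.0545, 0.024, -0.9982]] [0.0457, 0.5793, 1.0002]
{'clock': 0.1, 'qpos': array([ 1.15600045e+00,  2.76516492e-01,  1.50600878e+00,  2.48067894e-05,
        1.36069498e+00, -1.20982757e-01]), 'qd': array([ 0.00055021, -0.00198498, -0.00250385,  0.00089523,  0.00095927,
       -0.00121481]), 'effort': array([ 1.95948181e-03, -4.17700231e+01, -2.46404529e+01, -2.99289795e-04,
        5.88633251e-03,  1.83324835e-05]), 'position': array([0.16633022, 0.54995507, 0.247534  ]), 'ee_rot': array([-2.27105685e-04,  1.46381237e-01,  9.89227917e-01, -7.81561475e-04]), 'contact_force': array([ 0.56154618,  0.20655449, -0.07019519]), 'moment': array([ 0.01117783, -0.02846604, -0.01939932]), 'gripper_force': 0.0, 'width': 0.08576178241439233}
```

View pics/scene0.png

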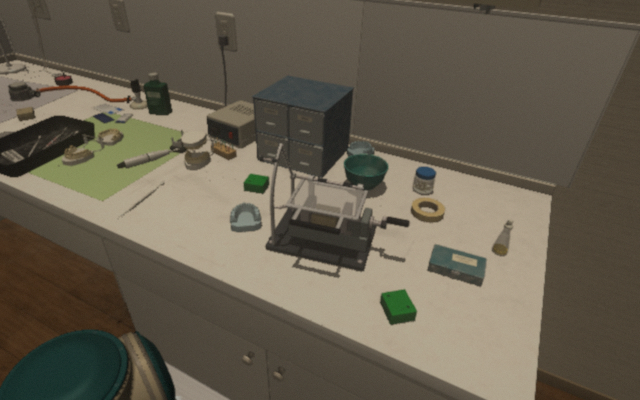

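View pics/top0.png

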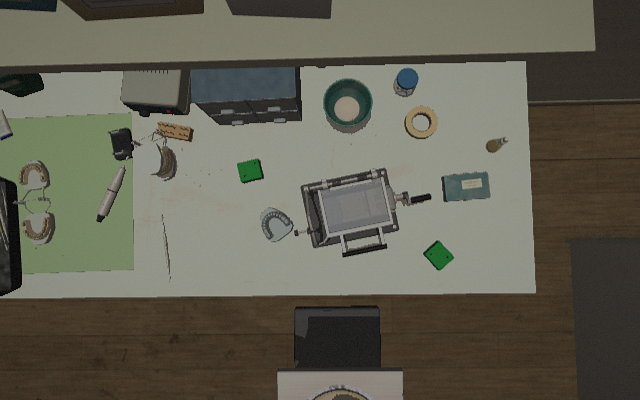

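The scene shows the vise at about (320,225), with its crank knob at (397,222), arc at (276,190) and tin case at (458,263). The green blocks at (256,183) and (398,306) are look-alikes. The stone block under the clear guard at (322,217) is the one meant. I'll enlarge both views.

Run:
```python
import cv2
a=cv2.imread("pics/scene0.png")[130:280,240:440];cv2.imwrite("pics/sc.png",cv2.convertScaleAbs(cv2.resize(a,(800,600),interpolation=2),alpha=1.5))
a=cv2.imread("pics/top0.png")[155:275,285:445];cv2.imwrite("pics/tc.png",cv2.convertScaleAbs(cv2.resize(a,(800,600),interpolation=2),alpha=1.5))
```

```text
(no output)
```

View pics/sc.png

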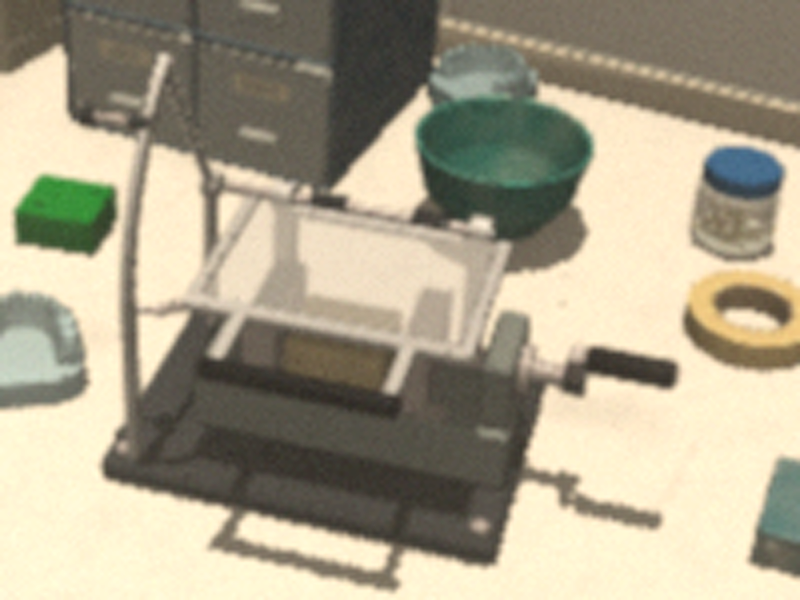

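View pics/tc.png

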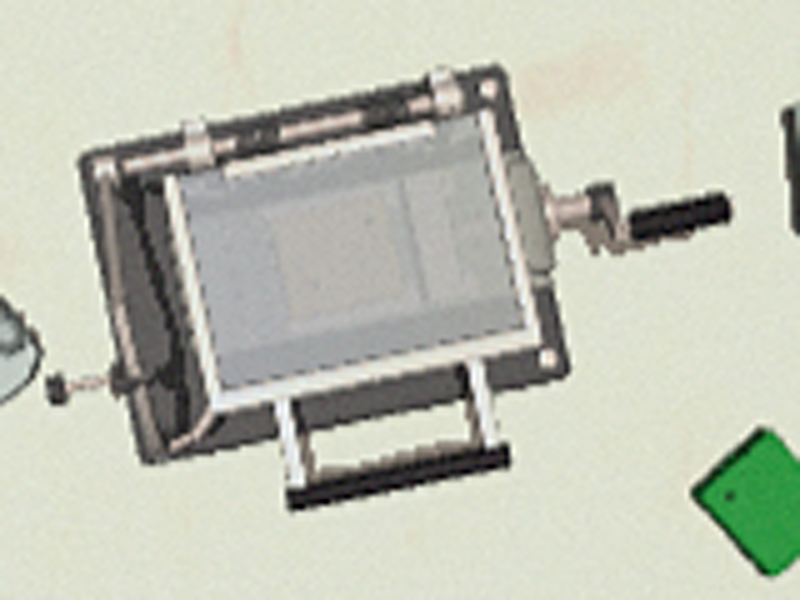

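```bash
cat > fit.py <<'E'
from rig import manip
import numpy as np
from scipy.optimize import least_squares
C={n:manip.get_image(n) for n in("scene","top")}
def proj(n,X):
    d=C[n];c=np.array(d["R"])@X+np.array(d["t"]);return np.array([d["fx"]*c[0]/c[2]+d["cx"],d["fy"]*c[1]/c[2]+d["cy"]])
T=lambda u,v:("top",np.array([285+u/5,155+v/5])); S=lambda u,v:("scene",np.array([240+u/4,130+v/4]))
def W(p,v): 
    c,s=np.cos(p[2]),np.sin(p[2]);return np.array([p[0]+c*v[0]-s*v[1],p[1]+s*v[0]+c*v[1],v[2]])
# p: x,y,yaw,hx,by,crank,ky,mark,clipy,heady,r
B=.0825,.1125
def mk(p,y): return [p[3]-p[10]*np.cos(p[7]),p[y],.115+p[10]*np.sin(p[7])]
def kn(p,d): return [.03*np.sin(p[5]),p[6]+d,.072+.03*np.cos(p[5])]
obs=[(lambda p:[B[0],B[1],.014],T(88,158)),(lambda p:[B[0],-B[1],.014],T(500,70)),(lambda p:[-B[0],-B[1],.014],T(568,375)),(lambda p:[-B[0],B[1],.014],T(148,463)),
(lambda p:[-B[0],B[1],.014],S(110,460)),(lambda p:[-B[0],-B[1],.014],S(494,550)),
(lambda p:[p[3]-.165,p[4]+.047,.115],T(290,499)),(lambda p:[p[3]-.165,p[4]-.047,.115],T(508,457)),
(lambda p:[p[3]-.165,p[4]+.047,.115],S(205,367)),(lambda p:[p[3]-.165,p[4]-.047,.115],S(398,404)),
(lambda p:kn(p,.023),T(632,222)),(lambda p:kn(p,-.023),T(732,207)),(lambda p:kn(p,.023),S(588,360)),(lambda p:kn(p,-.023),S(676,374)),
(lambda p:mk(p,8),T(125,382)),(lambda p:mk(p,8),S(130,118)),(lambda p:mk(p,9),T(57,388)),(lambda p:mk(p,9),S(88,117))]
res=lambda p:np.concatenate([proj(n,W(p,f(p)))-q for f,(n,q) in obs])
p0=[.5,0,-.2,.09,0,.5,-.19,.6,.12,.15,.13]
r=least_squares(res,p0,loss='soft_l1');p=r.x
if __name__=="__main__":
    np.set_printoptions(precision=4,suppress=True)
    print(p);print(res(p).reshape(-1,2).round(1).tolist())
    print("bar",W(p,[p[3]-.165,p[4],.115]),"axis",W(p,[0,p[6],.072]),"knob",W(p,kn(p,0)),"hinge",W(p,[p[3],p[4],.115]))
E
python3 fit.py
```

```text
[ 0.5611 -0.0346  0.1919  0.0598 -0.0074 -0.5097 -0.1618  0.7607  0.1041
  0.1291  0.1307]
[[-2.5, -1.2], [1.0, -1.8], [1.3, 0.5], [-1.5, 1.0], [-2.4, 0.1], [1.7, 0.3], [1.4, -0.1], [-1.9, -0.1], [1.2, 0.0], [-1.2, 0.3], [-0.5, 0.9], [-1.2, -0.1], [0.6, -0.5], [0.9, 0.3], [-1.8, -0.2], [1.1, 0.9], [0.0, 1.1], [0.3, -0.8]]
bar [ 0.4593 -0.0619  0.115 ] axis [ 0.592  -0.1934  0.072 ] knob [ 0.5776 -0.1962  0.0982] hinge [ 0.6213 -0.0305  0.115 ]
```

The clear guard is shut. The black bar's ends are at top-crop (290,499) and (508,457), the knob is at (632–732,~215) and the marker clip is at (125,382). The fit gives marker ≈ 0.76 rad and crank ≈ −0.5 rad. Now I'll move toward the knob.

move_arm(
  steps=[0,0,-0.0173,0.0115,-0.049,0,1,0,0,-0.0346,0.023,-0.098,0,1,0,0,-0.0519,0.0345,-0.147,0,1,0,0,-0.0692,0.046,-0.196,0,1,0,0,-0.0865,0.0575,-0.245,0,1,0,0,-0.1038,0.069,-0.294,0,1,0,0,-0.1211,0.0805,-0.343,0,1,0,0,-0.1384,0.092,-0.392,0,1,0,0,-0.1557,0.1035,-0.441,0,1,0,0,-0.1728,0.115,-0.49,0,1],
  squeeze=40,
)

```text
clock: 1.2
position: [0.2805, 0.0619, 0.2486]
ee_rot: [0.001, 0.638, 0.77, 0.001]
contact_force: [1.6, -0.3, 0.6]
width: 0.0856
gripper_force: 0.0
```

move_arm(
  steps=[0,0,0,0.01,-0.045,0,1,0,0,0,0.02,-0.09,0,1,0,0,0,0.03,-0.135,0,1,0,0,0,0.045,-0.18,0,1,0,0,0,0.06,-0.225,0,1,0,0,0,0.085,-0.263,0,1,0,0,0,0.13,-0.263,-0.01,1,0,0,0,0.175,-0.263,-0.02,1,0,0,0,0.22,-0.263,-0.03,1,0,0,0,0.26,-0.263,-0.04,1],
)

```text
clock: 2.2
position: [0.5428, -0.1995, 0.2075]
ee_rot: [0.0, 0.636, 0.771, 0.0]
contact_force: [-0.2, -0.9, 1.2]
width: 0.0852
gripper_force: 0.0
```

move_arm(
  steps=[0,0,0,0.035,0,-0.02,1,0,0,0,0.038,0,-0.05,1,0,0,0,0.038,0,-0.08,1,0,0,0,0.038,0,-0.1,1,0,0,0,0.038,0,-0.11,1,0,0,0,0.038,0,-0.11,1,0,0,0,0.038,0,-0.11,-1,0,0,0,0.038,0,-0.11,-1,0,0,0,0.038,0,-0.11,-1,0,0,0,0.038,0,-0.11,-1],
)

```text
clock: 3.2
position: [0.5792, -0.1996, 0.0993]
ee_rot: [0.001, 0.636, 0.771, 0.0]
contact_force: [0.3, 0.0, 0.2]
width: 0.0279
gripper_force: 0.0
```

Wait for the fingers to close, then look.

move_arm(
  steps=[0,0,0,0,0,0,-1,0,0,0,0,0,0,-1,0,0,0,0,0,0,-1,0,0,0,0,0,0,-1,0,0,0,0,0,0,-1,0,0,0,0,0,0,-1,0,0,0,0,0,0,-1,0,0,0,0,0,0,-1,0,0,0,0,0,0,-1,0,0,0,0,0,0,-1],
)

```text
clock: 4.2
position: [0.5788, -0.1997, 0.0985]
ee_rot: [0.0, 0.636, 0.771, -0.0]
contact_force: [-1.0, -0.4, 4.6]
width: 0.0138
gripper_force: 39.1
```

Run:
```python
from rig import manip
import cv2,numpy as np
d=[manip.get_image(n)["pixels"] for n in("scene","top")]
a=cv2.resize(d[0][130:280,300:500],(400,300),interpolation=2);b=cv2.resize(d[1][125:275,285:485],(400,300),interpolation=2)
cv2.imwrite("pics/g1.png",cv2.convertScaleAbs(np.hstack([a,b]),alpha=1.5))
```

```text
(no output)
```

View pics/g1.png

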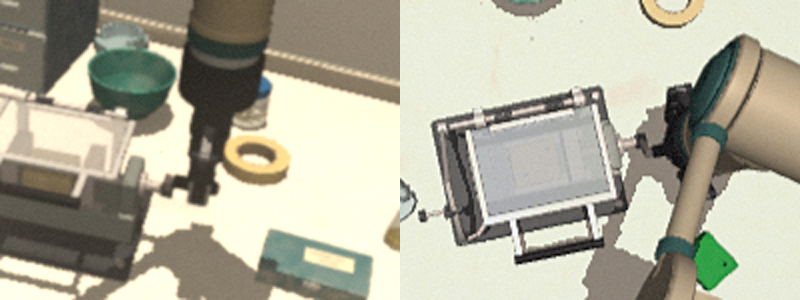

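Good grasp: the left panel shows the fingers on the black knob at about (200,190). I'll compute the circle rows.

```bash
cat > circ.py <<'E'
import sys,numpy as np
a0,st=float(sys.argv[1]),float(sys.argv[2]);y=.19
print([[round(float(v),4) for v in (.03*(np.sin(a)-np.sin(a0))*np.cos(y),.03*(np.sin(a)-np.sin(a0))*np.sin(y),.03*(np.cos(a)-np.cos(a0)))] for a in a0+st*np.arange(1,11)])
E
python3 circ.py -.48 .2; python3 circ.py 1.52 .2;python3 circ.py 3.52 .13
```

```text
[[0.0055, 0.0011, 0.0022], [0.0112, 0.0022, 0.0033], [0.0171, 0.0033, 0.0032], [0.0229, 0.0044, 0.0019], [0.0282, 0.0054, -0.0006], [0.033, 0.0064, -0.0041], [0.037, 0.0071, -0.0084], [0.0401, 0.0077, -0.0135], [0.0421, 0.0081, -0.0192], [0.043, 0.0083, -0.0251]]
[[-0.0003, -0.0001, -0.006], [-0.0017, -0.0003, -0.0118], [-0.0043, -0.0008, -0.0172], [-0.0079, -0.0015, -0.022], [-0.0123, -0.0024, -0.0259], [-0.0174, -0.0033, -0.0289], [-0.0229, -0.0044, -0.0308], [-0.0288, -0.0055, -0.0315], [-0.0347, -0.0067, -0.031], [-0.0403, -0.0078, -0.0294]]
[[-0.0035, -0.0007, 0.0017], [-0.0067, -0.0013, 0.0038], [-0.0096, -0.0018, 0.0063], [-0.0122, -0.0023, 0.0092], [-0.0143, -0.0028, 0.0124], [-0.0161, -0.0031, 0.0159], [-0.0174, -0.0033, 0.0195], [-0.0182, -0.0035, 0.0233], [-0.0186, -0.0036, 0.0272], [-0.0184, -0.0035, 0.0311]]
```

move_arm(
  steps=[0,0,0,0.0055,0.001,0.002,-1,0,0,0,0.011,0.002,0.0033,-1,0,0,0,0.017,0.003,0.003,-1,0,0,0,0.023,0.0045,0.002,-1,0,0,0,0.028,0.0055,-0.0005,-1,0,0,0,0.033,0.0065,-0.004,-1,0,0,0,0.037,0.007,-0.0085,-1,0,0,0,0.04,0.0077,-0.0135,-1,0,0,0,0.042,0.008,-0.019,-1,0,0,0,0.043,0.0083,-0.025,-1],
)

```text
clock: 5.3
position: [0.624, -0.1909, 0.0734]
ee_rot: [0.002, 0.637, 0.771, 0.001]
contact_force: [5.7, -0.1, 2.7]
width: 0.0135
gripper_force: 39.2
```

move_arm(
  steps=[0,0,0,0.001,0,-0.006,-1,0,0,0,0,0,-0.012,-1,0,0,0,-0.0025,-0.0005,-0.017,-1,0,0,0,-0.006,-0.001,-0.022,-1,0,0,0,-0.0105,-0.002,-0.026,-1,0,0,0,-0.0155,-0.003,-0.029,-1,0,0,0,-0.021,-0.004,-0.031,-1,0,0,0,-0.027,-0.005,-0.0315,-1,0,0,0,-0.033,-0.006,-0.031,-1,0,0,0,-0.0385,-0.0075,-0.0295,-1],
)

```text
clock: 6.3
position: [0.5847, -0.1983, 0.045]
ee_rot: [0.002, 0.637, 0.771, 0.002]
contact_force: [4.7, 3.6, 7.2]
width: 0.0136
gripper_force: 39.7
```

move_arm(
  steps=[0,0,0,-0.0035,-0.0007,0.0025,-1,0,0,0,-0.0067,-0.0013,0.005,-1,0,0,0,-0.0096,-0.002,0.0075,-1,0,0,0,-0.0122,-0.0025,0.0105,-1,0,0,0,-0.0143,-0.003,0.0135,-1,0,0,0,-0.016,-0.0035,0.017,-1,0,0,0,-0.0174,-0.0035,0.0205,-1,0,0,0,-0.0182,-0.0037,0.0243,-1,0,0,0,-0.0186,-0.0037,0.028,-1,0,0,0,-0.0184,-0.0037,0.032,-1],
)

```text
clock: 7.3
position: [0.565, -0.2021, 0.0749]
ee_rot: [-0.0, 0.637, 0.771, 0.0]
contact_force: [5.9, 0.1, -4.1]
width: 0.0132
gripper_force: 38.9
```

move_arm(
  steps=[0,0,0,0.001,0,0.0018,-1,0,0,0,0.002,0.0003,0.0036,-1,0,0,0,0.0025,0.0005,0.0054,-1,0,0,0,0.003,0.0005,0.007,-1,0,0,0,0.0035,0.0007,0.0085,-1,0,0,0,0.0035,0.0007,0.0085,-1,0,0,0,0.0035,0.0007,0.0085,-1,0,0,0,0.0035,0.0007,0.0085,-1,0,0,0,0.0035,0.0007,0.0085,-1,0,0,0,0.0035,0.0007,0.0085,-1],
)

```text
clock: 8.3
position: [0.5666, -0.2017, 0.0832]
ee_rot: [-0.002, 0.636, 0.772, -0.001]
contact_force: [-0.7, -4.8, -13.9]
width: 0.0138
gripper_force: 39.0
```

Fz of −13.9 N means the block is clamped. Release the knob, go up, then across to the bar.

move_arm(
  steps=[0,0,0,0,0,0,0.3,0,0,0,0,0,0,0.3,0,0,0,0,0,0,0.3,0,0,0,0,0,0,0.3,0,0,0,0,0,0,0.3,0,0,0,0,0,0.02,0.3,0,0,0,0,0,0.05,0.3,0,0,0,0,0,0.085,0.3,0,0,0,0,0,0.12,0.1,0,0,0,0,0,0.15,0],
  squeeze=30,
)

```text
clock: 9.3
position: [0.5686, -0.2015, 0.2366]
ee_rot: [0.001, 0.636, 0.771, 0.0]
contact_force: [0.2, -0.2, -0.2]
width: 0.0426
gripper_force: 0.0
```

move_arm(
  steps=[0,0,0,-0.02,0.026,0,0,0,0,0,-0.05,0.065,0,0,0,0,0,-0.08,0.104,0,0,0,0,0,-0.1,0.13,0,0,0,0,0,-0.108,0.14,-0.005,0,0,0,0,-0.108,0.14,-0.03,0,0,0,0,-0.108,0.14,-0.06,0,0,0,0,-0.108,0.14,-0.06,0,0,0,0,-0.108,0.14,-0.06,0,0,0,0,-0.108,0.14,-0.06,0],
)

```text
clock: 10.3
position: [0.4618, -0.0622, 0.1755]
ee_rot: [0.001, 0.636, 0.771, 0.001]
contact_force: [-0.1, 0.3, 0.3]
width: 0.0429
gripper_force: 0.0
```

Run:
```python
from rig import manip
import cv2,numpy as np
d=[manip.get_image(n)["pixels"] for n in("scene","top")]
a=cv2.resize(d[0][130:280,240:440],(400,300),interpolation=2);b=cv2.resize(d[1][155:275,285:445],(400,300),interpolation=2)
cv2.imwrite("pics/g2.png",cv2.convertScaleAbs(np.hstack([a,b]),alpha=1.5))
```

```text
(no output)
```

View pics/g2.png

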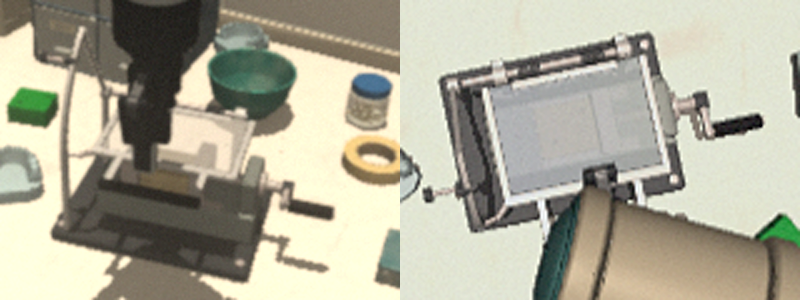

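The knob now stands on the robot side and the fingers are above the bar (scene panel about (150,170)). Descend and grip.

move_arm(
  steps=[0,0,0,0,0,-0.015,0,0,0,0,0,0,-0.03,0,0,0,0,0,0,-0.045,0,0,0,0,0,0,-0.06,0,0,0,0,0,0,-0.06,0,0,0,0,0,0,-0.06,-1,0,0,0,0,0,-0.06,-1,0,0,0,0,0,-0.06,-1,0,0,0,0,0,-0.06,-1,0,0,0,0,0,-0.06,-1],
)

```text
clock: 11.4
position: [0.4616, -0.0618, 0.1152]
ee_rot: [0.001, 0.636, 0.771, 0.001]
contact_force: [1.2, 0.8, 3.2]
width: 0.0108
gripper_force: 29.4
```

move_arm(
  steps=[0,0,0,0,0,0,-1,0,0,0,0,0,0,-1,0,0,0,0,0,0,-1,0,0,0,0,0,0,-1,0,0,0,0,0,0,-1,0,0,0,0,0,0,-1,0,0,0,0,0,0,-1,0,0,0,0,0,0,-1,0,0,0,0,0,0,-1,0,0,0,0,0,0,-1],
)

```text
clock: 12.4
position: [0.4616, -0.0618, 0.115]
ee_rot: [0.001, 0.636, 0.771, 0.001]
contact_force: [1.8, 0.0, 5.6]
width: 0.0108
gripper_force: 29.7
```

Run:
```python
import numpy as np
f=lambda a,r=.165,y=.19:[round(float(v),4) for v in (r*(1-np.cos(a))*np.cos(y),r*(1-np.cos(a))*np.sin(y),r*np.sin(a))]
for i in range(1,17): print(round(.045*i,3),f(.045*i))
```

```text
0.045 [0.0002, 0.0, 0.0074]
0.09 [0.0007, 0.0001, 0.0148]
0.135 [0.0015, 0.0003, 0.0222]
0.18 [0.0026, 0.0005, 0.0295]
0.225 [0.0041, 0.0008, 0.0368]
0.27 [0.0059, 0.0011, 0.044]
0.315 [0.008, 0.0015, 0.0511]
0.36 [0.0104, 0.002, 0.0581]
0.405 [0.0131, 0.0025, 0.065]
0.45 [0.0161, 0.0031, 0.0718]
0.495 [0.0194, 0.0037, 0.0784]
0.54 [0.0231, 0.0044, 0.0848]
0.585 [0.0269, 0.0052, 0.0911]
0.63 [0.0311, 0.006, 0.0972]
0.675 [0.0355, 0.0068, 0.1031]
0.72 [0.0402, 0.0077, 0.1088]
```

The bar is gripped. Lift to about 0.45 rad, then 0.72.

move_arm(
  steps=[0,0,0,0,0,0.0075,-1,0,0,0,0.0007,0,0.015,-1,0,0,0,0.0015,0.0003,0.022,-1,0,0,0,0.0026,0.0005,0.0295,-1,0,0,0,0.004,0.0008,0.037,-1,0,0,0,0.006,0.001,0.044,-1,0,0,0,0.008,0.0015,0.051,-1,0,0,0,0.0105,0.002,0.058,-1,0,0,0,0.013,0.0025,0.065,-1,0,0,0,0.016,0.003,0.072,-1],
)

```text
clock: 13.4
position: [0.4759, -0.0589, 0.1861]
ee_rot: [-0.0, 0.636, 0.771, -0.001]
contact_force: [3.7, -3.0, -6.7]
width: 0.0106
gripper_force: 29.1
```

move_arm(
  steps=[0,0,0,0.0033,0.0006,0.0066,-1,0,0,0,0.007,0.0013,0.013,-1,0,0,0,0.011,0.002,0.0193,-1,0,0,0,0.015,0.003,0.0254,-1,0,0,0,0.0195,0.0037,0.0313,-1,0,0,0,0.024,0.0046,0.037,-1,0,0,0,0.024,0.0046,0.037,-1,0,0,0,0.024,0.0046,0.037,-1,0,0,0,0.024,0.0046,0.037,-1,0,0,0,0.024,0.0046,0.037,-1],
)

```text
clock: 14.4
position: [0.4976, -0.0547, 0.2233]
ee_rot: [-0.002, 0.636, 0.772, -0.003]
contact_force: [-3.8, -6.1, -3.5]
width: 0.0109
gripper_force: 29.3
```

Run:
```python
from rig import manip
import cv2,numpy as np
d=[manip.get_image(n)["pixels"] for n in("scene","top")]
a=cv2.resize(d[0][130:230,240:320],(400,500),interpolation=2);b=cv2.resize(d[1][175:275,285:365],(400,500),interpolation=2)
cv2.imwrite("pics/g3.png",cv2.convertScaleAbs(np.hstack([a,b]),alpha=1.5))
```

```text
(no output)
```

View pics/g3.png

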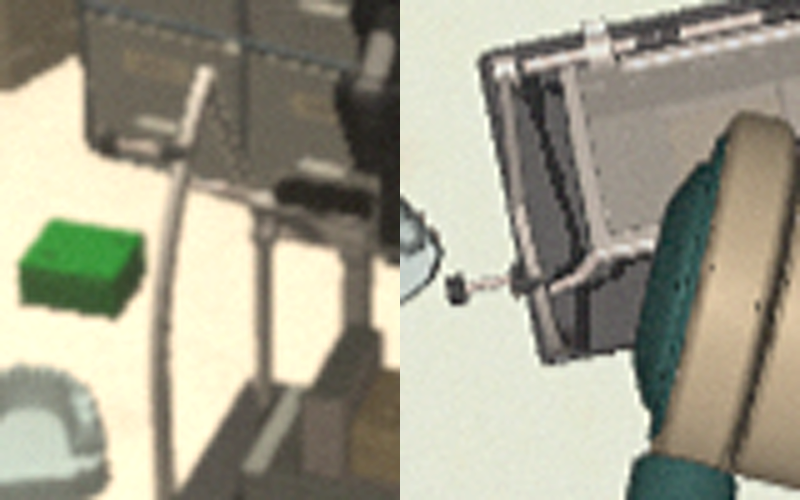

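```bash
cat > q.py <<'E'
from fit import *
np.set_printoptions(precision=3,suppress=True)
pt=lambda a,y,r=.13:W(p,[p[3]-r*np.cos(a),y,.115+r*np.sin(a)])
s0=S(140,308)[1];t0=T(172,442)[1]
y=least_squares(lambda v:np.concatenate([proj("scene",pt(0,v[0]))-s0,proj("top",pt(0,v[0]))-t0]),[.1])
print("tip y",y.x,y.fun);y=y.x[0]
s1=np.array([240+188/5,130+182/5]);t1=np.array([285+150/5,175+290/5])
a=least_squares(lambda v:np.concatenate([proj("scene",pt(v[0],y))-s1,proj("top",pt(v[0],y))-t1]),[.7]);print("guard",a.x,a.fun)
print("marker",p[7],"r",p[10])
for n,c in(("scene",(240,130,0)),("top",(285,175,400))):
  for a in(.66,.7,.74,.78,.82): 
    u=proj(n,pt(a,y));v=proj(n,pt(a,p[8]));print(n,a,"tip crop",((u-c[:2])*5+[c[2],0]).round(),"clip",((v-c[:2])*5+[c[2],0]).round())
E
python3 q.py
```

```text
tip y [0.09] [0.059 0.119 0.085 0.82 ]
guard [0.678] [ 1.349  0.303  0.497 -0.169]
marker 0.7606952090674112 r 0.13074963696333344
scene 0.66 tip crop [194. 189.] clip [162. 184.]
scene 0.7 tip crop [196. 177.] clip [164. 171.]
scene 0.74 tip crop [199. 164.] clip [167. 159.]
scene 0.78 tip crop [202. 152.] clip [170. 147.]
scene 0.82 tip crop [205. 140.] clip [173. 135.]
top 0.66 tip crop [553. 292.] clip [521. 299.]
top 0.7 tip crop [551. 285.] clip [519. 292.]
top 0.74 tip crop [549. 277.] clip [517. 284.]
top 0.78 tip crop [547. 269.] clip [515. 276.]
top 0.82 tip crop [545. 260.] clip [512. 267.]
```

Guard is at about 0.69 rad and the marker at about 0.765. Raise it another 0.075 rad.

move_arm(
  steps=[0,0,0,0.002,0.0004,0.0025,-1,0,0,0,0.004,0.0008,0.005,-1,0,0,0,0.006,0.0012,0.0075,-1,0,0,0,0.0085,0.0016,0.0097,-1,0,0,0,0.0085,0.0016,0.0097,-1,0,0,0,0.0085,0.0016,0.0097,-1,0,0,0,0.0085,0.0016,0.0097,-1,0,0,0,0.0085,0.0016,0.0097,-1,0,0,0,0.0085,0.0016,0.0097,-1,0,0,0,0.0085,0.0016,0.0097,-1],
)

```text
clock: 15.6
position: [0.5056, -0.0532, 0.233]
ee_rot: [-0.002, 0.636, 0.772, -0.003]
contact_force: [-5.3, -5.5, -1.6]
width: 0.0106
gripper_force: 29.4
```

Run:
```python
from rig import manip
import cv2,numpy as np
d=[manip.get_image(n)["pixels"] for n in("scene","top")]
a=cv2.resize(d[0][140:190,250:300],(400,400),interpolation=2);b=cv2.resize(d[1][205:255,295:345],(400,400),interpolation=2)
cv2.imwrite("pics/g4.png",cv2.convertScaleAbs(np.hstack([a,b]),alpha=2.2))
```

```text
(no output)
```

View pics/g4.png

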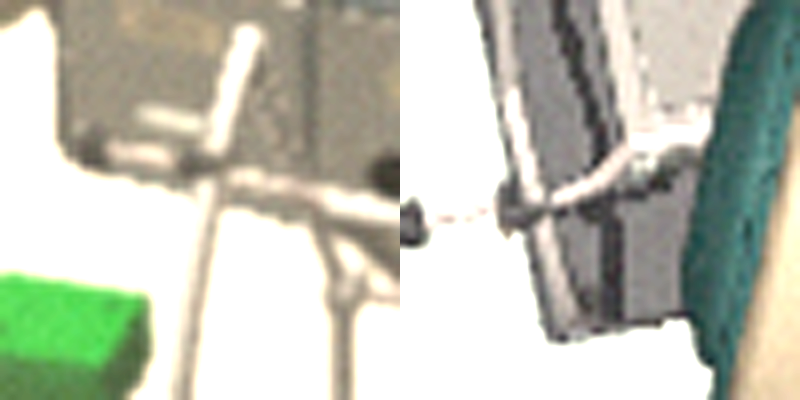

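The pointer meets the marker clip in both views: scene crop (220,172) against the clip at (200,162), and top crop (555,198) against (545,205). That is within about 0.02 rad, so I'll hand in.

```bash
python3 -c "
from rig import manip
print(manip.sign_off())"
```

```text
the job is handed in; nothing more can be done
None
```

I handed the job in with the block clamped at about 13 N on the crank knob and the guard held at about 0.77 rad, its pointer level with the marker within about 0.02 rad in both views; the sign-off gave no verdict.

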